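# Make up two practical kits in a chemistry laboratory

## Task

Make up the two practical kits from the stock on the bench: into the blue three-place tray go the conical flask, the amber bottle and the green-capped dropper bottle, with the heavy amber bottle in the middle place so that the tray carries level; into the white two-place tray go the volumetric flask and the sample jar. Stand each piece upright on the floor of its own place, one to a place, setting it down gently: drop nothing and knock nothing over. Leave the pink-capped dropper bottle, the beaker and the test-tube rack where they stand.

Things in the scene. Friction and masses are not known exactly. Their poses are not given: they have to be found in the camera images.
- conical_mid (a point): 50 ml conical flask of clear glass with a red rubber stopper, about 90 g. 104 mm tall with stopper, foot 51 mm across, tapering to a neck 24 mm across that is straight (stopper included) from 62 mm above the underside to the top: grip it there, its sides slope below. Point on its axis half-way up, 52 mm above its underside. Its z axis points up.
- volumetric_mid (a point): 25 ml volumetric flask: clear round bulb 40 mm across, up to 47 mm high, and a long thin neck 14 mm across from there to the top, with a blue stopper; 120 mm tall, about 60 g. Grip it by the neck, 70 mm or more above the underside. Point on its axis half-way up, 60 mm above its underside. Its z axis points up.
- amber_mid (a point): Full 100 ml reagent bottle of dark amber glass with a paper label and a black screw cap, the heaviest piece, about 240 g. 98 mm tall; straight body 48 mm across up to 67 mm, cap 29 mm across from 78 mm up. Grip it by the body. Point on its axis half-way up, 49 mm above its underside. Its z axis points up.
- dropper_green_mid (a point): White plastic dropper bottle with a green pointed cap, about 50 g. 88 mm tall; straight body 34 mm across up to 57 mm, cap 23 mm across above it. Grip it by the body. Point on its axis half-way up, 44 mm above its underside. Its z axis points up.
- jar_mid (a point): Clear sample jar with an orange screw lid, about 80 g. 84 mm tall, 46 mm across all the way up; the lid is the top 20 mm. Point on its axis half-way up, 42 mm above its underside. Its z axis points up.
- tray_blue: Blue three-place kit tray, 226 mm long over the walls (x), 266 mm over the flanges. Fixed to the bench in this job. Outer walls 20 mm high, low partitions 18 mm, all 4 mm thick, floor 4 mm thick, a 20 mm lifting flange at each end. Origin: centre of its underside, on the bench top; x runs along the row of places, y across it, z up. Width over the walls 78 mm (y). Each place is 70 x 70 mm inside; their centres lie at x = -74, 0 and +74 mm, y = 0.
- tray_white: White two-place kit tray, 152 mm long over the walls (x), 192 mm over the flanges. Fixed to the bench in this job. Outer walls 20 mm high, low partitions 18 mm, all 4 mm thick, floor 4 mm thick, a 20 mm lifting flange at each end. Origin: centre of its underside, on the bench top; x runs along the row of places, y across it, z up. Width over the walls 78 mm (y). Each place is 70 x 70 mm inside; their centres lie at x = -37 and +37 mm, y = 0.
- dropper_pink_mid (a point): Bystander: a dropper bottle of the same shape and size as the green-capped one but with a pink cap; it belongs to neither kit and stays where it stands. Point on its axis half-way up, 44 mm above its underside.
- beaker_mid (a point): Bystander: clear glass beaker, 70 mm across, 95 mm tall, with a glass stirring rod leaning in it (top at 125 mm). Point on its axis, 47.5 mm above its underside.
- rack_mid (a point): Bystander: white plastic test-tube rack, 70 x 200 mm (x, y) and 72 mm high, holding clear test tubes whose mouths are 150 mm above the bench. Point on its centre line, 36 mm above its underside.
Not all that is in view belongs to the job. What is shaped like the part that bears jar_mid but purple is not meant.

How it is judged:
By the outcome, as a careful person would: the job done as asked, in the order asked, and still so for the second after the job is handed in, with the robot touching nothing.
It also fails if it takes over 131 s, if anything falls off the work surface, if the arm or the gripper's body presses on something with over 40 N, if the wrist force passes 120 N, or if a joint passes its speed limit or range.

## Robot

A 6-joint arm with a two-finger parallel gripper is mounted at the origin on the work surface. World frame = base frame: x ahead of the robot, y to its left, z up, the work surface at z = 0. Lengths are in mm, angles in degrees, forces in N, time in s.
With the tool pointing down it reaches from about 350 to 850 mm from the base axis. Payload 8.1 kg.
Tool frame: the origin (TCP) lies at the very end of the fingers, on their centre line; the grasp point (between the pads) lies 19 mm behind it (pinch_z is the z of the grasp point in the tool frame, in mm); z points along the fingers, y is the direction in which the jaws open and shut (so a half turn about z gives the same grasp; the last joint's range is limited). The gripper opens to 85 mm and grips with 20 to 120 N. Pads are 22 mm wide; open, the fingers measure 114 mm over their backs; the gripper's body (76 mm by 85 mm) begins 54 mm behind the grasp point. The pads swing forward as they close: fully open they stand 13 mm farther back than shut.
Start: joints at [69.19, 7.471, 85.268, -0, 87.261, -4.893], TCP at [164.522, 577.008, 231.292] pointing down, gripper open.
Joint ranges: [-169.43, 169.43], [-51.17, 129.36], [1.28, 143.12], [-76.62, 256.62], [0, 156.53], [-152.29, 152.29]. Speed limits (degrees/s): [136.94, 136.94, 159.86, 180, 180, 180].

## Interface

Orientations are given as [roll, pitch, yaw] about the fixed x, y, z axes, in that order (R = Rz(yaw) Ry(pitch) Rx(roll)).
In Python, from bench import * gives the robot as it stands.
- The arm moves only by the shell command python3 -m creep 'ROWS' [FORCE]. ROWS is a JSON object of lists of equal length, an entry for each row: "translation": the shift along the tool's x, y, z in mm, a list of three; "rotation": the turn, a rotation vector about the tool's x, y, z in rad, a list of three; "claw": the finger opening in mm, from 0 to 85.4. In form: {"translation": [[dx, dy, dz], ...], "rotation": [[ax, ay, az], ...], "claw": [claw, ...]}. A call has 1 to 10 rows; each row shifts and turns the commanded pose from where the row before left it, along the tool's axes as they then stand; what a row does not reach is not made up. A row lasts 1/10 s, in which the tool goes at most 50 mm and 8.59 degrees, less where a joint would pass 70% of its speed; a pose out of reach is approached as far as the arm can. A call is refused whole if a number of a shift passes 50 or a number of a turn 0.15, either way. A call with a gripper value outside its range is refused whole. The fingers move at their own pace and stop on an object; FORCE is the grip in N (left out, the last holds). Time passes only in rows, so rows that do not move let the fingers close. It gives the time, the measured TCP pose, the force and the opening at its end, in the units of the state.
- sense(): the state, without advancing time (a new reading comes with each control period).
- snapshot(name): name is "scene" or "top" or "wrist"; returns a dict with "frame" (480x640x3 uint8, red, green, blue), "intrinsics" (3x3 intrinsics, pixels), "extrinsics" (4x4, takes a point from camera to world coordinates). Camera axes: x right, y up, looking along -z (the intrinsics and any distortion apply to the point x, -y, -z); pixel columns grow to the right and rows downward; lengths in mm; the calibration is good to about 2 mm. A picture is of the moment at which its call begins. There is no depth.
- hand_in(): hands the job in, once; it reports no verdict.
The state is a dict: "time": time; "joint_pos": joint angles; "qd": joint speeds; "joint_efforts": joint torques, N m; "tool_pos": TCP position; "tcp_rot": TCP orientation; "ft_force": force on the tool from outside, world axes, zero at the start; "wrist_torque": the same for the moment, N m; "finger_gap": finger opening in mm.
Only numpy, scipy, OpenCV 4.12 (cv2) and the standard library are available. Lean on these libraries where they do the work, as an engineer would, in place of code of your own. Each camera call takes 0.05 s, during which the arm holds its last target.

## Working session

There is one attempt and no reset: what is moved stays moved. The work goes in short steps, Python scripts to look and compute and a shell command to move; the robot and the scene stay as the last step left them, time stands still between calls to the robot, and variables do not carry over. Pictures are saved under pics/ and viewed, and the job is handed in when it is done.

```bash
ls; mkdir -p pics; python3 - <<'E'
from bench import *
import cv2
print(sense())
for n in ["scene","top","wrist"]:
    s=snapshot(n); cv2.imwrite(f"pics/{n}0.png",s["frame"][:,:,::-1]); print(n,s["intrinsics"],s["extrinsics"],[k for k in s])
E
```

```text
pics
{'time': 0.0, 'joint_pos': array([ 6.91910872e+01,  7.51419598e+00,  8.53290860e+01,  2.31435931e-04,
        8.72618357e+01, -4.89260260e+00]), 'qd': array([-0.03359165,  0.02680773,  0.040308  ,  0.04618403,  0.07195157,
       -0.07586978]), 'joint_efforts': array([-1.29696375e-03, -5.69416595e+01, -5.00535321e+01, -4.12122436e-04,
        1.47263700e-02,  1.63088419e-05]), 'tool_pos': array([164.31702443, 576.49203599, 230.25579605]), 'tcp_rot': array([-1.79895285e+02, -9.19560688e-03,  1.64083670e+02]), 'ft_force': array([ 0.44452595,  1.31270946, -0.01983158]), 'wrist_torque': array([ 0.04480599, -0.09241156,  0.01041741]), 'finger_gap': 85.45463382679107}
scene [[438.82348161   0.         314.94372523]
 [  0.         438.82348161 236.63950945]
 [  0.           0.           1.        ]] [[ 2.98096683e-01 -5.02758040e-01  8.11401701e-01  1.37659400e+03]
 [ 9.54375583e-01  1.72550646e-01 -2.43707859e-01 -2.26596688e+02]
 [-1.74818025e-02  8.47030476e-01  5.31256773e-01  5.75371858e+02]
 [ 0.00000000e+00  0.00000000e+00  0.00000000e+00  1.00000000e+00]] ['frame', 'intrinsics'
[... 193 characters left out ...]
-02  5.35450364e+02]
 [-9.99626852e-01 -2.64080716e-02  6.98362245e-03  1.80001538e+01]
 [ 6.09647230e-03  3.35264615e-02  9.99419236e-01  1.00929109e+03]
 [ 0.00000000e+00  0.00000000e+00  0.00000000e+00  1.00000000e+00]] ['frame', 'intrinsics', 'extrinsics']
wrist [[340.65081346   0.         318.94430687]
 [  0.         340.65081346 237.76142087]
 [  0.           0.           1.        ]] [[ 2.74065617e-01 -9.10380667e-01 -3.09992061e-01  8.42784527e+01]
 [ 9.61705810e-01  2.58377856e-01  9.14484425e-02  5.99088329e+02]
 [-3.15780995e-03 -3.23184040e-01  9.46330864e-01  3.72330033e+02]
 [ 0.00000000e+00  0.00000000e+00  0.00000000e+00  1.00000000e+00]] ['frame', 'intrinsics', 'extrinsics']
```

View pics/scene0.png

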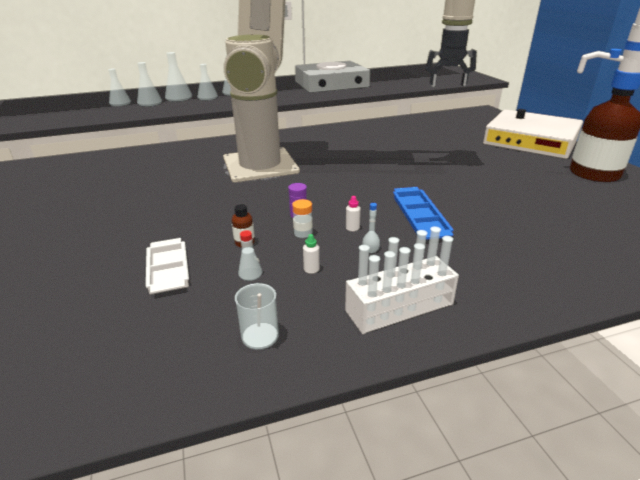

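View pics/top0.png

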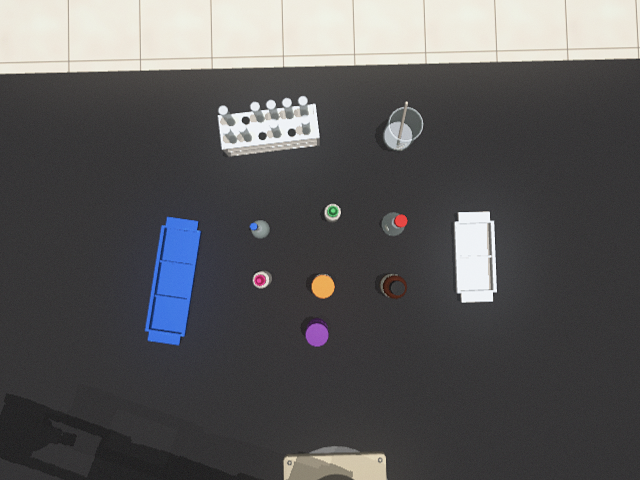

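View pics/wrist0.png

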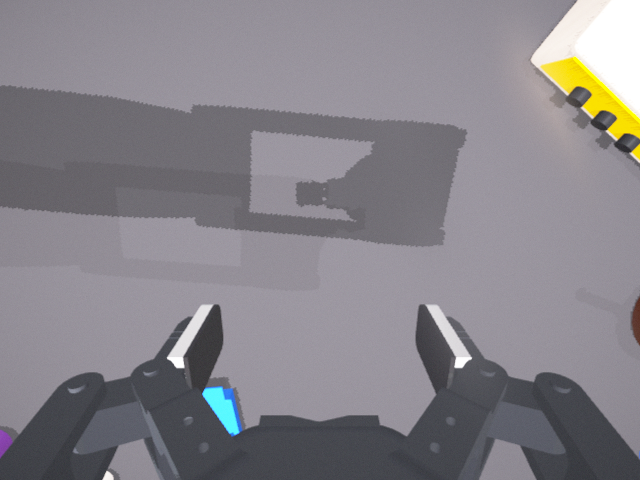

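```bash
cat > h.py <<'E'
import numpy as np, cv2
from bench import *
def ray(s,u,v):
    K,E=s["intrinsics"],s["extrinsics"]
    d=np.array([(u-K[0,2])/K[0,0],-(v-K[1,2])/K[1,1],-1.0])
    return E[:3,3],E[:3,:3]@d
def cast(s,u,v,z):
    o,d=ray(s,u,v); return o+d*(z-o[2])/d[2]
def proj(s,p):
    K,E=s["intrinsics"],s["extrinsics"]
    q=E[:3,:3].T@(np.array(p,float)-E[:3,3]); return K[0,0]*q[0]/-q[2]+K[0,2], K[1,1]*q[1]/q[2]+K[1,2]
def tri(s1,p1,s2,p2):
    a,d=ray(s1,*p1);b,e=ray(s2,*p2)
    t=np.linalg.lstsq(np.c_[d,-e],b-a,rcond=None)[0]
    return (a+d*t[0]+b+e*t[1])/2,np.linalg.norm(a+d*t[0]-b-e*t[1])
def blobs(s,lo,hi,amin=8):
    h=cv2.cvtColor(s["frame"],cv2.COLOR_RGB2HSV)
    m=cv2.inRange(h,lo,hi); n,l,st,c=cv2.connectedComponentsWithStats(m)
    return [(tuple(np.round(c[i],1)),tuple(st[i])) for i in range(1,n) if st[i][4]>=amin]
E
python3 - <<'E'
from h import *
t=snapshot("top");s=snapshot("scene")
R={"red":((0,150,90),(8,255,255)),"red2":((172,150,90),(180,255,255)),"green":((55,120,40),(85,255,255)),"orange":((10,150,120),(20,255,255)),"blue":((100,150,60),(125,255,255)),"pink":((160,150,90),(172,255,255)),"purple":((130,100,60),(150,255,255))}
for n,(a,b) in R.items():
    for nm,q in(("top",t),("scene",s)): print(n,nm,blobs(q,a,b))
f=t["frame"][:,:,::-1]
def crop(im,x,y,w,h,k,n): cv2.imwrite(f"pics/{n}.png",cv2.resize(im[y:y+h,x:x+w],None,fx=k,fy=k,interpolation=cv2.INTER_CUBIC))
crop(f,225,190,190,160,4,"c1")
crop(f,130,205,90,150,4,"c2"); crop(f,440,200,70,110,5,"c3")
crop(s["frame"][:,:,::-1],215,175,190,130,4,"c4")
E
```

```text
red top [((np.float64(400.6), np.float64(220.4)), (np.int32(394), np.int32(214), np.int32(14), np.int32(13), np.int32(131)))]
red scene [((np.float64(620.0), np.float64(111.4)), (np.int32(606), np.int32(104), np.int32(31), np.int32(16), np.int32(274))), ((np.float64(234.6), np.float64(217.9)), (np.int32(232), np.int32(215), np.int32(6), np.int32(8), np.int32(17))), ((np.float64(245.5), np.float64(235.5)), (np.int32(240), np.int32(231), np.int32(12), np.int32(10), np.int32(95)))]
red2 top []
red2 scene []
green top [((np.float64(332.3), np.float64(211.2)), (np.int32(328), np.int32(207), np.int32(10), np.int32(10), np.int32(79)))]
green scene [((np.float64(310.5), np.float64(240.9)), (np.int32(305), np.int32(234), np.int32(11), np.int32(13), np.int32(93)))]
orange top [((np.float64(322.7), np.float64(286.3)), (np.int32(312), np.int32(275), np.int32(23), np.int32(24), np.int32(422)))]
orange scene [((np.float64(302.1), np.float64(206.6)), (np.int32(293), np.int32(200), np.int32(19), np.int32(15), np.int32(240)))]
blue top [((np.float64(172.8), np.float64(280.6)), (np.int32(145), np.int3
[... 459 characters left out ...]
.int32(394), np.int32(187), np.int32(59), np.int32(52), np.int32(1538))), ((np.float64(372.6), np.float64(205.9)), (np.int32(370), np.int32(203), np.int32(7), np.int32(7), np.int32(40)))]
pink top [((np.float64(259.5), np.float64(279.7)), (np.int32(255), np.int32(275), np.int32(10), np.int32(11), np.int32(87)))]
pink scene [((np.float64(353.2), np.float64(201.5)), (np.int32(349), np.int32(196), np.int32(9), np.int32(11), np.int32(77)))]
purple top [((np.float64(316.6), np.float64(332.6)), (np.int32(305), np.int32(318), np.int32(24), np.int32(29), np.int32(524)))]
purple scene [((np.float64(296.1), np.float64(193.0)), (np.int32(288), np.int32(183), np.int32(19), np.int32(34), np.int32(311)))]
```

View pics/c1.png

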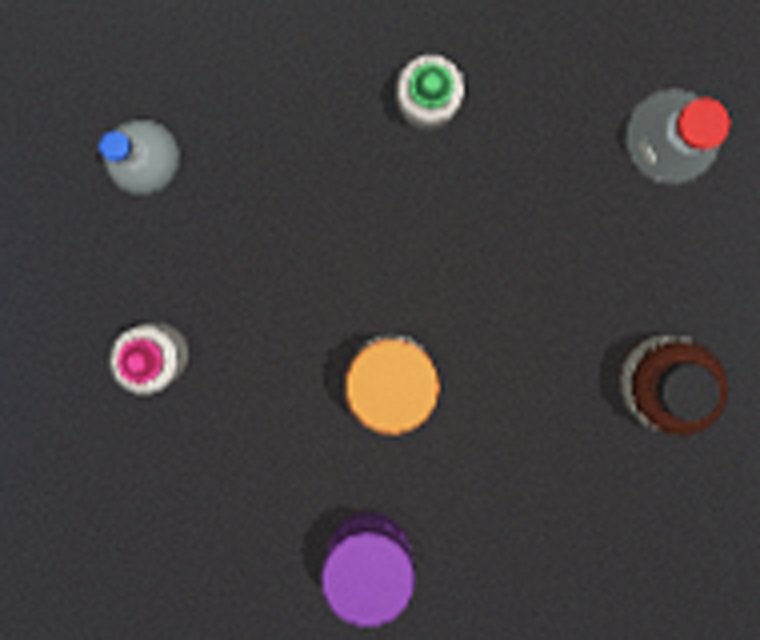

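View pics/c2.png

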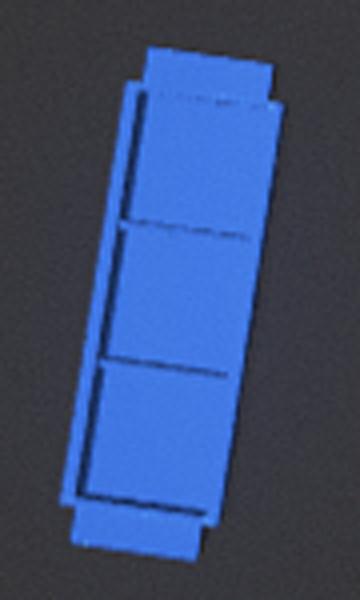

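View pics/c3.png

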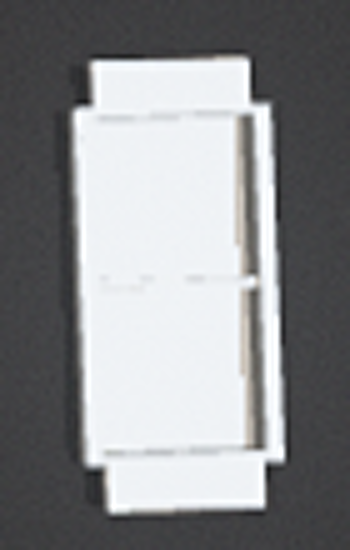

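View pics/c4.png

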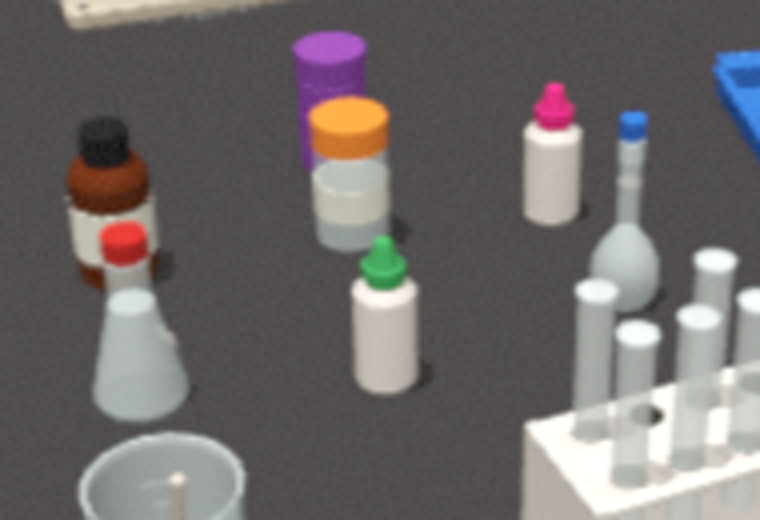

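```bash
cat >> h.py <<'E'
def rect(s,c):
    P=np.array([cast(s,*p)[:2] for p in c]) # UL,UR,LL,LR
    ul,ur,ll,lr=P
    ax=(ul+ur-ll-lr)/2; wy=(ul+ll-ur-lr)/2
    return P.mean(0).round(1),np.linalg.norm(ax).round(1),np.linalg.norm(wy).round(1),np.degrees(np.arctan2(ax[1],ax[0])).round(2),np.degrees(np.arctan2(wy[1],wy[0])).round(2),P.round(1).tolist()
E
python3 - <<'E'
from h import *
t=snapshot("top");s=snapshot("scene")
print("blue",rect(t,[(161.25,225.5,20),(201,230.5,0),(145.25,330.75,20),(185,336.25,0)]))
print("white",rect(t,[(455,221.6,0),(494.2,220.6,20),(457.6,293.2,0),(497,292.6,20)]))
O={"con":((401,220.8),104,(245.5,235.5)),"vol":((253.3,226.3),120,(372.6,205.9)),"amb":((398,287.75),98,None),"grn":((332.6,211.2),80,(310.5,240.9)),"jar":((322.9,286.5),84,(302.1,206.6)),"pink":((259.7,279.7),80,(353.2,201.5)),"pur":((317.2,334.5),84,None)}
for n,(p,z,q) in O.items():
    c=cast(t,*p,z); print(n,c.round(1), "r",np.hypot(*c[:2]).round(), "tri",[x.round(1) for x in tri(t,p,s,q)] if q else "", "scene px of foot",np.round(proj(s,[c[0],c[1],0]),1))
E
```

```text
blue (array([485.8, 332.5]), np.float64(227.7), np.float64(79.8), np.float64(-9.55), np.float64(79.53), [[603.9, 353.2], [592.2, 274.0], [382.1, 390.3], [364.9, 312.5]])
white (array([ 519.1, -318.4]), np.float64(154.6), np.float64(78.1), np.float64(-0.0), np.float64(89.84), [[597.0, -279.3], [595.8, -357.5], [441.3, -279.3], [442.2, -357.5]])
con [ 595. -143.  104.] r 612.0 tri [array([ 595.6, -143.1,   97.7]), np.float64(2.1)] scene px of foot [249.5 273.2]
vol [590.8 143.4 120. ] r 608.0 tri [array([591.2, 144.2, 114.1]), np.float64(0.1)] scene px of foot [369.7 248.7]
amb [ 464.3 -133.9   98. ] r 483.0 tri  scene px of foot [243.7 241.9]
grn [619.5 -10.5  80. ] r 620.0 tri [array([620.4, -10.2,  71.7]), np.float64(1.2)] scene px of foot [310.7 268. ]
jar [469.7  13.   84. ] r 470.0 tri [array([469.2,  13.9,  73.6]), np.float64(2.1)] scene px of foot [302.3 232.7]
pink [486.3 138.6  80. ] r 506.0 tri [array([486.3, 140.1,  74.1]), np.float64(1.4)] scene px of foot [351.6 227.5]
pur [375.3  26.8  84. ] r 376.0 tri  scene px of foot [297.6 214.4]
```

Look-alikes (top-camera pixels):
- Green-capped dropper (333,212) vs pink-capped (260,280).
- Orange-lid jar (323,286) vs purple jar (317,334).
- Conical flask with red stopper (401,221).
- Volumetric flask with blue stopper (253,226).
- Amber bottle with black cap (398,288). The big brown bottle at the edge of the scene view is not on the job.

The close crops c1 and c4 confirm these choices. The measured heights, and the tray sizes of 228x80 and 155x78 mm, match the description. I'll set the tool to yaw 180, so that tool x = -world x, y = world y and z = down.

```bash
python3 -m creep '{"translation":[[0,0,0],[0,0,0],[-12,-20,0],[-24,-40,0],[-24,-40,0],[-24,-40,0],[-24,-40,0],[-24,-40,0],[-24,-40,0],[-24,-40,0]],"rotation":[[0,0,-0.139],[0,0,-0.139],[0,0,0],[0,0,0],[0,0,0],[0,0,0],[0,0,0],[0,0,0],[0,0,0],[0,0,0]],"claw":[85,85,85,85,85,85,85,85,85,85]}' 40
```

```text
time: 1.35
tool_pos: [345.2, 275.4, 231.6]
tcp_rot: [180.0, 0.0, -180.0]
ft_force: [1.6, 1.0, -0.7]
finger_gap: 85.0
```

```bash
python3 -m creep '{"translation":[[-25,-42,0],[-25,-42,0],[-25,-42,0],[-25,-42,0],[-25,-42,0],[-25,-42,0],[-25,-42,0],[-25,-42,0],[-25,-42,0],[-25,-42,0]],"rotation":[[0,0,0],[0,0,0],[0,0,0],[0,0,0],[0,0,0],[0,0,0],[0,0,0],[0,0,0],[0,0,0],[0,0,0]],"claw":[85,85,85,85,85,85,85,85,85,85]}'
python3 -m creep '{"translation":[[0,0,0],[0,0,0]],"rotation":[[0,0,0],[0,0,0]],"claw":[85,85]}'
python3 - <<'E'
from h import *
w=snapshot("wrist"); cv2.imwrite("pics/w1.png",w["frame"][:,:,::-1])
print(sense()["tool_pos"].round(1),blobs(w,(0,150,90),(8,255,255)), proj(w,[595,-143,104]))
E
```

```text
time: 2.35
tool_pos: [595.4, -144.9, 231.3]
tcp_rot: [180.0, 0.0, 180.0]
ft_force: [0.7, 0.1, 0.0]
finger_gap: 85.0
time: 2.55
tool_pos: [594.5, -143.9, 230.2]
tcp_rot: [180.0, -0.1, 179.9]
ft_force: [-0.1, -0.4, -0.3]
finger_gap: 85.1
[ 594.4 -142.8  230.8] [((np.float64(322.8), np.float64(228.2)), (np.int32(308), np.int32(213), np.int32(30), np.int32(31), np.int32(648)))] (np.float64(321.0003573449365), np.float64(229.16792112228515))
```

View pics/w1.png

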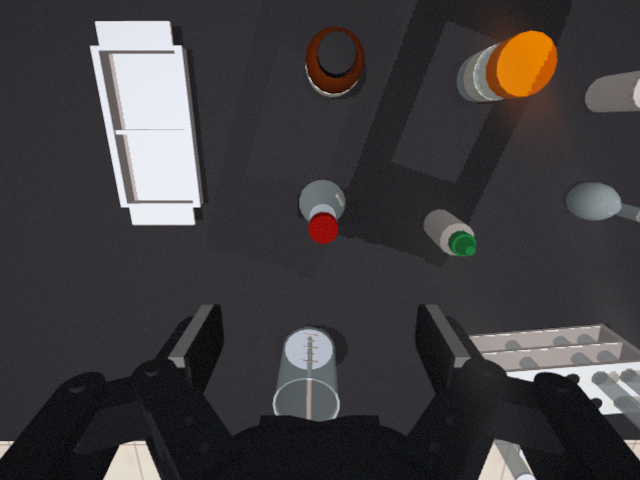

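The wrist view shows the red stopper at (323,228), against a predicted (321,229), so the arm is centred. I descend to the neck and grip.

```bash
python3 -m creep '{"translation":[[0,0,20],[0,0,35],[0,0,35],[0,0,35],[0,0,25],[0,0,12],[0,0,5],[0,0,0],[0,0,0],[0,0,0]],"rotation":[[0,0,0],[0,0,0],[0,0,0],[0,0,0],[0,0,0],[0,0,0],[0,0,0],[0,0,0],[0,0,0],[0,0,0]],"claw":[85,85,85,85,85,85,85,85,20,20]}' 40
python3 -m creep '{"translation":[[0,0,0],[0,0,0],[0,0,0],[0,0,0],[0,0,0],[0,0,0]],"rotation":[[0,0,0],[0,0,0],[0,0,0],[0,0,0],[0,0,0],[0,0,0]],"claw":[15,15,15,15,15,15]}'
```

```text
time: 3.6
tool_pos: [595.9, -143.3, 66.3]
tcp_rot: [-179.9, 0.2, -180.0]
ft_force: [-0.2, 0.1, -0.0]
finger_gap: 58.6
time: 4.2
tool_pos: [594.8, -143.0, 64.5]
tcp_rot: [-180.0, 0.0, -180.0]
ft_force: [0.1, 0.2, 1.7]
finger_gap: 22.9
```

```bash
python3 -m creep '{"translation":[[0,0,0],[0,0,-5],[0,0,-15],[0,0,-25],[0,0,-30],[0,0,-30],[0,0,-30],[0,0,-20],[0,0,-8],[0,0,0]],"rotation":[[0,0,0],[0,0,0],[0,0,0],[0,0,0],[0,0,0],[0,0,0],[0,0,0],[0,0,0],[0,0,0],[0,0,0]],"claw":[15,15,15,15,15,15,15,15,15,15]}'
python3 - <<'E'
from h import *
w=snapshot("wrist"); cv2.imwrite("pics/w2.png",w["frame"][:,:,::-1])
E
```

```text
time: 5.2
tool_pos: [595.5, -143.2, 229.5]
tcp_rot: [-179.9, 0.2, -180.0]
ft_force: [1.4, -0.6, -0.7]
finger_gap: 23.1
```

View pics/w2.png

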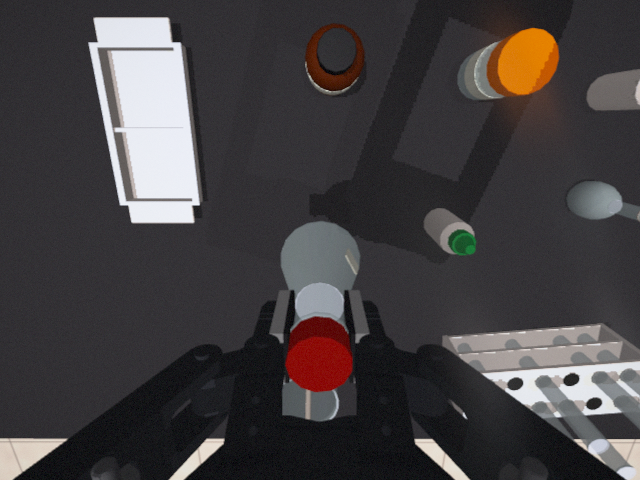

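The flask is held upright in the jaws (stopper at 320,355). I move it over the far place of the blue tray.

```bash
python3 -m creep '{"translation":[[0,10,0],[2,25,0],[3,38,0],[4,45,0],[4,45,0],[4,45,0],[4,45,0],[4,45,0],[4,45,0],[4,45,0]],"rotation":[[0,0,0],[0,0,0],[0,0,0],[0,0,0],[0,0,0],[0,0,0],[0,0,0],[0,0,0],[0,0,0],[0,0,0]],"claw":[15,15,15,15,15,15,15,15,15,15]}'
python3 -m creep '{"translation":[[3,38,0],[0,25,0],[0,10,0],[0,2,0],[0,0,0],[0,0,0]],"rotation":[[0,0,0],[0,0,0],[0,0,0],[0,0,0],[0,0,0],[0,0,0]],"claw":[15,15,15,15,15,15]}'
python3 - <<'E'
from h import *
w=snapshot("wrist"); cv2.imwrite("pics/w3.png",w["frame"][:,:,::-1])
t=snapshot("top");cv2.imwrite("pics/t3.png",t["frame"][:,:,::-1])
print(np.mean([sense()["tool_pos"]],0).round(1))
print([np.round(proj(w,[485.8+a*73-b*.166*1,332.5-a*12.3+b*.986,4]),0) for a in(1,0,-1) for b in (-35,35)])
E
```

```text
time: 6.25
tool_pos: [559.8, 247.3, 225.4]
tcp_rot: [-180.0, -0.2, -180.0]
ft_force: [0.7, -0.7, 0.4]
finger_gap: 22.8
time: 6.85
tool_pos: [558.7, 318.8, 226.9]
tcp_rot: [-180.0, -0.0, 179.9]
ft_force: [0.1, -0.1, -0.6]
finger_gap: 23.0
[558.9 318.8 227.3]
[array([290., 207.]), array([353., 197.]), array([300., 138.]), array([367., 126.]), array([311.,  59.]), array([384.,  45.])]
```

View pics/w3.png

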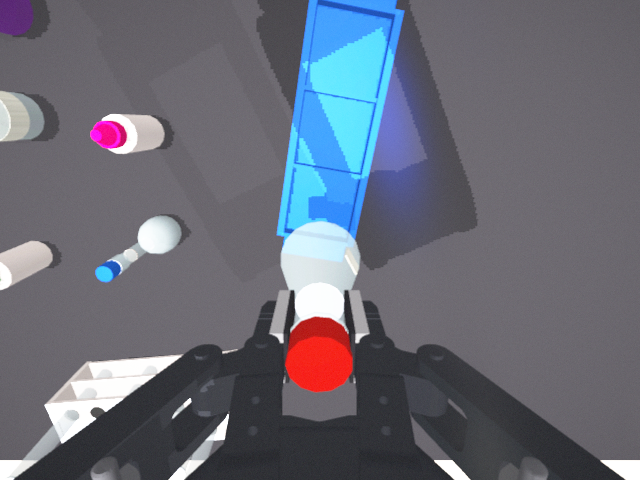

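```bash
python3 -m creep '{"translation":[[0,1,15],[0,0,30],[0,0,35],[0,0,30],[0,0,22],[0,0,12],[0,0,8],[0,0,3],[0,0,0],[0,0,0]],"rotation":[[0,0,0],[0,0,0],[0,0,0],[0,0,0],[0,0,0],[0,0,0],[0,0,0],[0,0,0],[0,0,0],[0,0,0]],"claw":[15,15,15,15,15,15,15,15,15,15]}'
python3 -m creep '{"translation":[[0,0,1],[0,0,1],[0,0,0.8],[0,0,0.7],[0,0,0]],"rotation":[[0,0,0],[0,0,0],[0,0,0],[0,0,0],[0,0,0]],"claw":[15,15,15,15,15]}'
```

```text
time: 7.95
tool_pos: [559.5, 321.5, 73.8]
tcp_rot: [179.9, 0.1, -180.0]
ft_force: [0.5, -0.5, -0.7]
finger_gap: 23.3
time: 8.45
tool_pos: [558.4, 321.0, 68.6]
tcp_rot: [-180.0, -0.0, -180.0]
ft_force: [-0.4, -0.1, -1.1]
finger_gap: 23.3
```

```bash
python3 - <<'E'
from h import *
s=snapshot("scene");cv2.imwrite("pics/s4.png",s["frame"][120:300,300:500,::-1].repeat(3,0).repeat(3,1))
print(sense()["ft_force"],sense()["tool_pos"])
E
```

```text
[-0.06394945 -0.34172539 -1.00393537] [558.46920792 321.04929076  68.66587304]
```

View pics/s4.png

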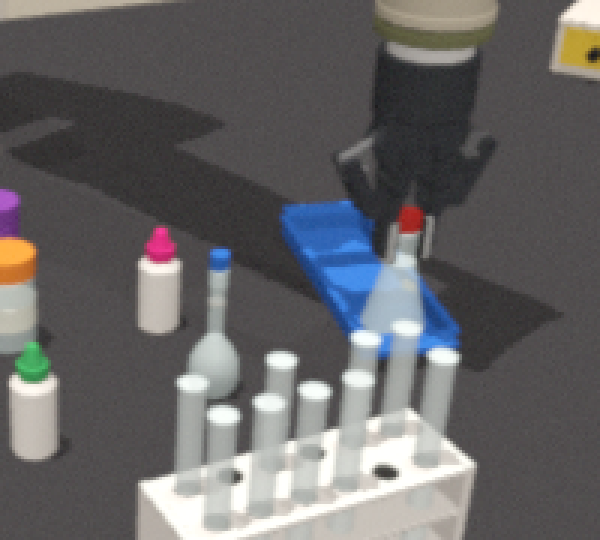

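```bash
python3 -m creep '{"translation":[[0,0,0.5],[0,0,0.5],[0,0,0]],"rotation":[[0,0,0],[0,0,0],[0,0,0]],"claw":[15,15,15]}'
```

```text
time: 8.8
tool_pos: [558.8, 321.2, 68.4]
tcp_rot: [180.0, 0.0, -180.0]
ft_force: [-2.2, -0.6, 5.0]
finger_gap: 23.4
```

Contact (about +6 N), so I release and rise.

```bash
python3 -m creep '{"translation":[[0,0,0],[0,0,0],[0,0,0],[0,0,0],[0,0,-10],[0,0,-25],[0,0,-35],[0,0,-40],[0,0,-35],[0,0,-17]],"rotation":[[0,0,0],[0,0,0],[0,0,0],[0,0,0],[0,0,0],[0,0,0],[0,0,0],[0,0,0],[0,0,0],[0,0,0]],"claw":[30,45,60,60,60,60,60,60,85,85]}'
python3 -m creep '{"translation":[[2,-15,0],[6,-30,0],[9,-42,0],[9,-42,0],[9,-42,0],[9,-42,0],[9,-42,0],[9,-42,0],[9,-42,0],[9,-42,0]],"rotation":[[0,0,0],[0,0,0],[0,0,0],[0,0,0],[0,0,0],[0,0,0],[0,0,0],[0,0,0],[0,0,0],[0,0,0]],"claw":[85,85,85,85,85,85,85,85,85,85]}'
python3 -m creep '{"translation":[[9,-42,0],[5,-32,0],[0.5,0,0],[0,0,0],[0,0,0]],"rotation":[[0,0,0],[0,0,0],[0,0,0],[0,0,0],[0,0,0]],"claw":[85,85,85,85,85]}'
python3 - <<'E'
from h import *
w=snapshot("wrist"); cv2.imwrite("pics/w5.png",w["frame"][:,:,::-1])
t=snapshot("top"); cv2.imwrite("pics/t5.png",t["frame"][200:360,120:320,::-1].repeat(3,0).repeat(3,1))
print(sense()["tool_pos"].round(1),np.round(proj(w,[464.3,-133.9,98])))
E
```

```text
time: 9.8
tool_pos: [560.1, 321.9, 235.3]
tcp_rot: [179.8, 0.3, -180.0]
ft_force: [0.6, -0.0, -0.3]
finger_gap: 84.1
time: 10.8
tool_pos: [476.4, -61.7, 227.3]
tcp_rot: [180.0, -0.2, -180.0]
ft_force: [0.3, -0.2, 0.2]
finger_gap: 85.1
time: 11.3
tool_pos: [463.5, -133.2, 228.5]
tcp_rot: [179.9, -0.1, -180.0]
ft_force: [0.3, 0.2, -0.0]
finger_gap: 85.1
[ 464.  -132.9  229.1] [319. 228.]
```

View pics/w5.png

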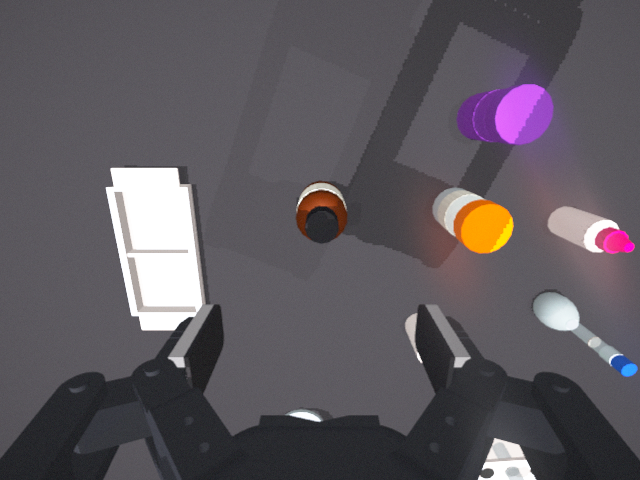

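View pics/t5.png

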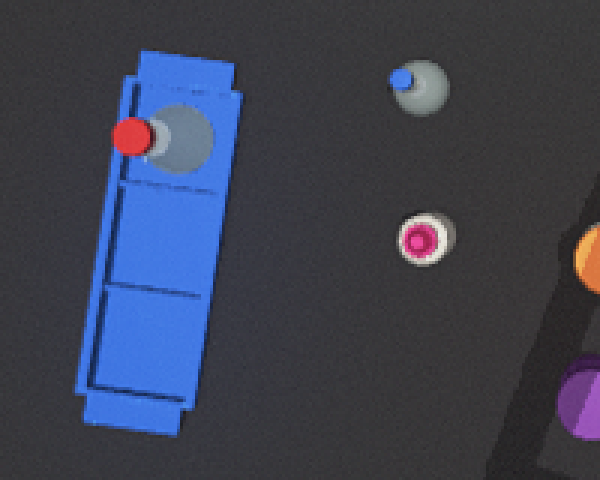

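The conical flask stands in its place: stopper at (132,137) and foot at (180,140) in the crop. The amber cap at (321,225) in the wrist view agrees with the predicted (319,228).

```bash
python3 -m creep '{"translation":[[0,0,20],[0,0,35],[0,0,40],[0,0,40],[0,0,30],[0,0,20],[0,0,9],[0,0,3],[0,0,0],[0,0,0]],"rotation":[[0,0,0],[0,0,0],[0,0,0],[0,0,0],[0,0,0],[0,0,0],[0,0,0],[0,0,0],[0,0,0],[0,0,0]],"claw":[85,85,85,85,85,85,85,85,70,50]}' 50
python3 -m creep '{"translation":[[0,0,0],[0,0,0],[0,0,0],[0,0,0],[0,0,0],[0,0,0]],"rotation":[[0,0,0],[0,0,0],[0,0,0],[0,0,0],[0,0,0],[0,0,0]],"claw":[40,40,40,40,40,40]}'
```

```text
time: 12.4
tool_pos: [465.4, -134.2, 34.2]
tcp_rot: [-179.9, 0.1, -180.0]
ft_force: [-0.1, 0.3, 0.4]
finger_gap: 58.4
time: 13.0
tool_pos: [465.5, -134.3, 34.5]
tcp_rot: [-180.0, 0.2, -180.0]
ft_force: [-0.6, 2.0, 6.0]
finger_gap: 47.0
```

```bash
python3 -m creep '{"translation":[[0,0,0],[0,0,-5],[0,0,-15],[0,0,-25],[0,0,-30],[0,0,-35],[0,0,-35],[0,0,-30],[0,0,-20],[0,0,0]],"rotation":[[0,0,0],[0,0,0],[0,0,0],[0,0,0],[0,0,0],[0,0,0],[0,0,0],[0,0,0],[0,0,0],[0,0,0]],"claw":[40,40,40,40,40,40,40,40,40,40]}'
python3 - <<'E'
from h import *
w=snapshot("wrist"); cv2.imwrite("pics/w6.png",w["frame"][:,:,::-1])
print(sense()["tool_pos"],sense()["ft_force"])
E
```

```text
time: 14.0
tool_pos: [465.8, -134.7, 231.5]
tcp_rot: [-179.9, 0.3, -180.0]
ft_force: [-0.1, -0.1, -2.8]
finger_gap: 46.9
[ 464.85227823 -134.31783948  229.05394492] [-0.47204309  0.06853703 -2.04138602]
```

View pics/w6.png

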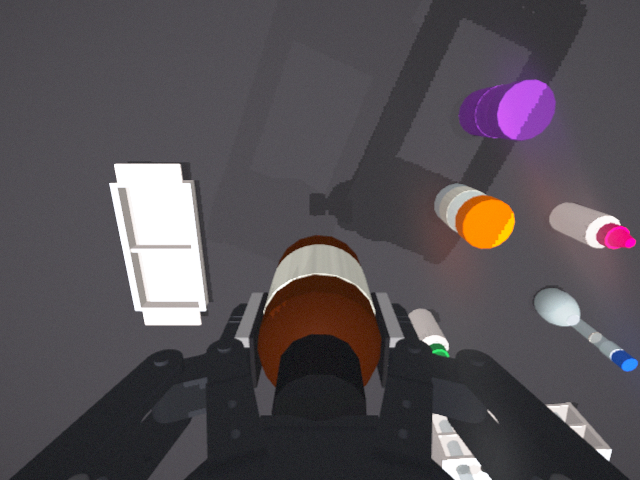

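Amber is held upright. I move it over the middle place.

```bash
python3 -m creep '{"translation":[[0,10,0],[-1,25,0],[-2,38,0],[-2,44,0],[-2,44,0],[-2,44,0],[-2,44,0],[-2,44,0],[-2,44,0],[-2,44,0]],"rotation":[[0,0,0],[0,0,0],[0,0,0],[0,0,0],[0,0,0],[0,0,0],[0,0,0],[0,0,0],[0,0,0],[0,0,0]],"claw":[40,40,40,40,40,40,40,40,40,40]}'
python3 -m creep '{"translation":[[-2,38,0],[-2,28,0],[0,15,0],[0,5,0],[0,0,0],[0,0,0]],"rotation":[[0,0,0],[0,0,0],[0,0,0],[0,0,0],[0,0,0],[0,0,0]],"claw":[40,40,40,40,40,40]}'
python3 - <<'E'
from h import *
w=snapshot("wrist"); cv2.imwrite("pics/w7.png",w["frame"][:,:,::-1]); print(sense()["tool_pos"])
E
```

```text
time: 15.05
tool_pos: [479.2, 249.1, 225.2]
tcp_rot: [-179.9, -0.2, -180.0]
ft_force: [1.6, 0.0, -2.9]
finger_gap: 46.8
time: 15.65
tool_pos: [485.0, 331.9, 227.3]
tcp_rot: [-179.9, -0.0, 180.0]
ft_force: [-0.7, 0.9, -2.8]
finger_gap: 46.6
[485.20458206 331.80396392 227.64556444]
```

View pics/w7.png

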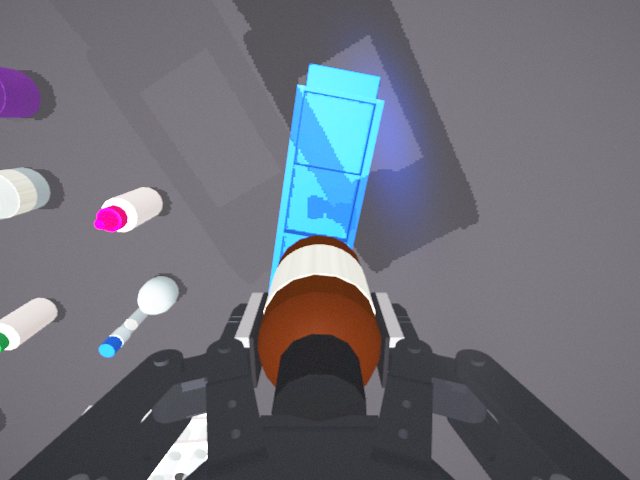

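The middle place lies in rows 167–237, as the far place did in the picture before the first placing. That is consistent, so I descend.

```bash
python3 -m creep '{"translation":[[0,0,15],[0,0,30],[0,0,40],[0,0,35],[0,0,28],[0,0,20],[0,0,10],[0,0,6],[0,0,0],[0,0,0]],"rotation":[[0,0,0],[0,0,0],[0,0,0],[0,0,0],[0,0,0],[0,0,0],[0,0,0],[0,0,0],[0,0,0],[0,0,0]],"claw":[40,40,40,40,40,40,40,40,40,40]}'
python3 -m creep '{"translation":[[0,0,1],[0,0,1],[0,0,1],[0,0,0]],"rotation":[[0,0,0],[0,0,0],[0,0,0],[0,0,0]],"claw":[40,40,40,40]}'
```

```text
time: 16.7
tool_pos: [486.0, 333.4, 45.0]
tcp_rot: [179.9, 0.1, 180.0]
ft_force: [0.2, -0.7, -2.0]
finger_gap: 47.0
time: 17.1
tool_pos: [485.1, 333.1, 40.8]
tcp_rot: [180.0, 0.0, -180.0]
ft_force: [-0.5, 0.1, -3.2]
finger_gap: 46.8
```

```bash
python3 -m creep '{"translation":[[0,0,1],[0,0,1],[0,0,0.5],[0,0,0]],"rotation":[[0,0,0],[0,0,0],[0,0,0],[0,0,0]],"claw":[40,40,40,40]}'
```

```text
time: 17.5
tool_pos: [485.1, 333.1, 38.6]
tcp_rot: [180.0, 0.0, -180.0]
ft_force: [-2.3, -0.9, 1.3]
finger_gap: 46.9
```

Contact. I release and go to the green dropper.

```bash
python3 -m creep '{"translation":[[0,0,0],[0,0,0],[0,0,0],[0,0,0],[0,0,-10],[0,0,-30],[0,0,-45],[0,0,-45],[0,0,-35],[0,0,-25]],"rotation":[[0,0,0],[0,0,0],[0,0,0],[0,0,0],[0,0,0],[0,0,0],[0,0,0],[0,0,0],[0,0,0],[0,0,0]],"claw":[52,60,70,70,75,75,75,75,85,85]}'
python3 -m creep '{"translation":[[-4,-10,0],[-10,-25,0],[-15,-39,0],[-15,-39,0],[-15,-39,0],[-15,-39,0],[-15,-39,0],[-15,-39,0],[-15,-39,0],[-10,-26,0]],"rotation":[[0,0,0],[0,0,0],[0,0,0],[0,0,0],[0,0,0],[0,0,0],[0,0,0],[0,0,0],[0,0,0],[0,0,0]],"claw":[85,85,85,85,85,85,85,85,85,85]}'
python3 -m creep '{"translation":[[-5,-10,0],[0,0,0],[0,0,0],[0,0,0]],"rotation":[[0,0,0],[0,0,0],[0,0,0],[0,0,0]],"claw":[85,85,85,85]}'
python3 - <<'E'
from h import *
w=snapshot("wrist"); cv2.imwrite("pics/w8.png",w["frame"][:,:,::-1])
t=snapshot("top"); cv2.imwrite("pics/t8.png",t["frame"][200:360,120:320,::-1].repeat(3,0).repeat(3,1))
print(sense()["tool_pos"].round(1),np.round(proj(w,[619.5,-10.5,80])),blobs(w,(55,120,40),(85,255,255)))
E
```

```text
time: 18.5
tool_pos: [486.0, 333.6, 233.0]
tcp_rot: [179.9, 0.2, -180.0]
ft_force: [-1.8, -0.7, 0.3]
finger_gap: 85.1
time: 19.5
tool_pos: [614.3, -4.1, 227.8]
tcp_rot: [-180.0, -0.0, 179.9]
ft_force: [0.2, 0.9, 0.3]
finger_gap: 84.9
time: 19.9
tool_pos: [618.7, -9.5, 228.2]
tcp_rot: [180.0, -0.0, -179.9]
ft_force: [0.8, 0.3, 0.1]
finger_gap: 85.0
[618.9  -9.5 228.4] [319. 222.] [((np.float64(319.8), np.float64(219.4)), (np.int32(308), np.int32(207), np.int32(24), np.int32(26), np.int32(479)))]
```

View pics/w8.png

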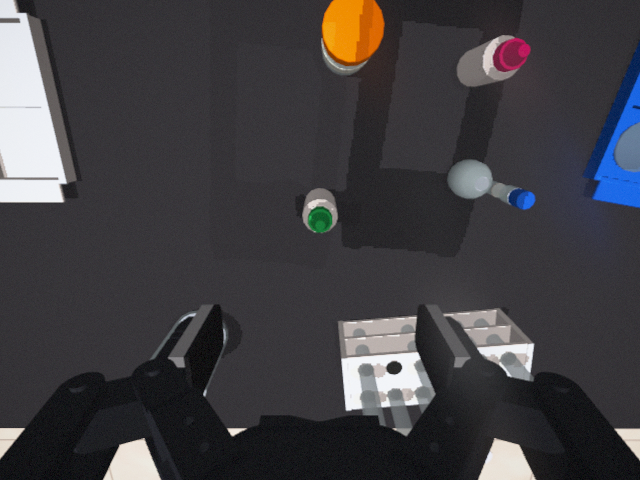

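View pics/t8.png

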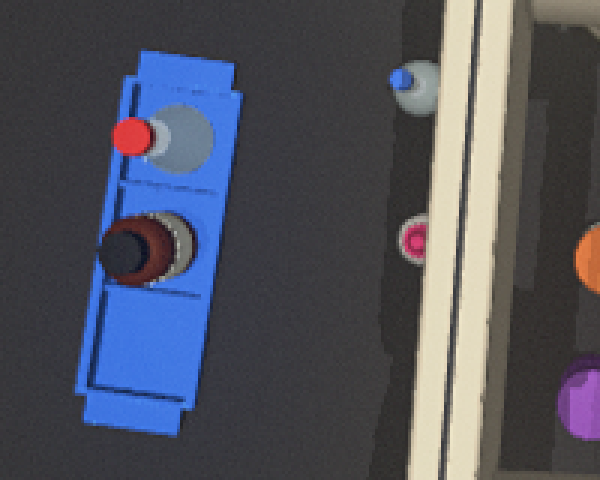

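The amber stands in the middle place (cap at (125,252) in the crop). The green cap is where predicted, so I grip it.

```bash
python3 -m creep '{"translation":[[0,-0.5,20],[0,0,35],[0,0,40],[0,0,40],[0,0,30],[0,0,22],[0,0,12],[0,0,5],[0,0,0],[0,0,0]],"rotation":[[0,0,0],[0,0,0],[0,0,0],[0,0,0],[0,0,0],[0,0,0],[0,0,0],[0,0,0],[0,0,0],[0,0,0]],"claw":[85,85,85,85,85,85,85,85,70,50]}' 40
python3 -m creep '{"translation":[[0,0,0],[0,0,0],[0,0,0],[0,0,0],[0,0,0],[0,0,0]],"rotation":[[0,0,0],[0,0,0],[0,0,0],[0,0,0],[0,0,0],[0,0,0]],"claw":[26,26,26,26,26,26]}'
python3 -m creep '{"translation":[[0,0,0],[0,0,-5],[0,0,-15],[0,0,-30],[0,0,-35],[0,0,-40],[0,0,-40],[0,0,-30],[0,0,-9],[0,0,0]],"rotation":[[0,0,0],[0,0,0],[0,0,0],[0,0,0],[0,0,0],[0,0,0],[0,0,0],[0,0,0],[0,0,0],[0,0,0]],"claw":[26,26,26,26,26,26,26,26,26,26]}'
python3 - <<'E'
from h import *
w=snapshot("wrist"); cv2.imwrite("pics/w9.png",w["frame"][:,:,::-1])
print(sense()["tool_pos"],sense()["ft_force"])
E
```

```text
time: 21.0
tool_pos: [620.3, -11.4, 26.0]
tcp_rot: [-180.0, 0.1, -180.0]
ft_force: [-0.9, -0.1, -0.3]
finger_gap: 58.9
time: 21.6
tool_pos: [620.4, -11.5, 26.0]
tcp_rot: [-180.0, 0.2, -180.0]
ft_force: [-1.6, 0.5, 6.6]
finger_gap: 32.9
time: 22.6
tool_pos: [620.2, -11.5, 231.0]
tcp_rot: [-180.0, 0.2, -180.0]
ft_force: [1.2, -0.3, -1.3]
finger_gap: 33.1
[619.1370345  -11.41853774 228.41769187] [-0.50659921 -0.48109482 -1.68738314]
```

View pics/w9.png

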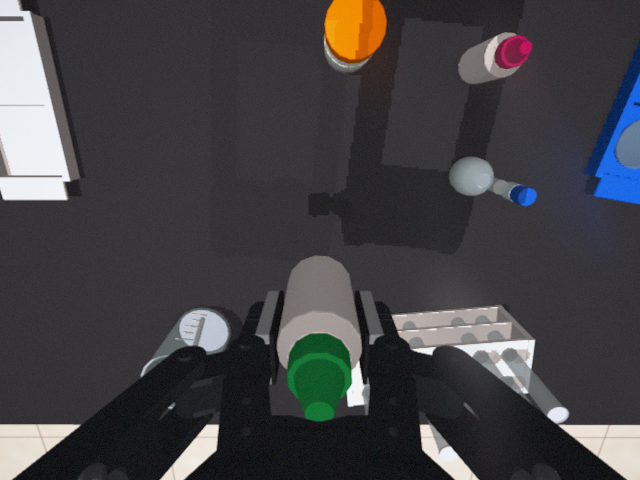

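```bash
python3 -m creep '{"translation":[[5,10,0],[14,24,0],[20,34,0],[21,36,0],[21,36,0],[21,36,0],[21,36,0],[21,36,0],[21,36,0],[20,34,0]],"rotation":[[0,0,0],[0,0,0],[0,0,0],[0,0,0],[0,0,0],[0,0,0],[0,0,0],[0,0,0],[0,0,0],[0,0,0]],"claw":[26,26,26,26,26,26,26,26,26,26]}'
python3 -m creep '{"translation":[[14,24,0],[7,14,0],[0.5,0,0],[0,0,0],[0,0,0],[0,0,0]],"rotation":[[0,0,0],[0,0,0],[0,0,0],[0,0,0],[0,0,0],[0,0,0]],"claw":[26,26,26,26,26,26]}'
python3 - <<'E'
from h import *
w=snapshot("wrist"); cv2.imwrite("pics/w10.png",w["frame"][:,:,::-1]); print(sense()["tool_pos"])
E
```

```text
time: 23.65
tool_pos: [431.2, 307.8, 225.8]
tcp_rot: [-179.9, -0.2, -180.0]
ft_force: [-0.1, -0.0, -1.2]
finger_gap: 32.9
time: 24.25
tool_pos: [413.2, 343.6, 228.1]
tcp_rot: [-180.0, -0.0, 179.9]
ft_force: [-0.1, 0.2, 0.5]
finger_gap: 33.1
[413.21395514 343.67799137 228.22482199]
```

View pics/w10.png

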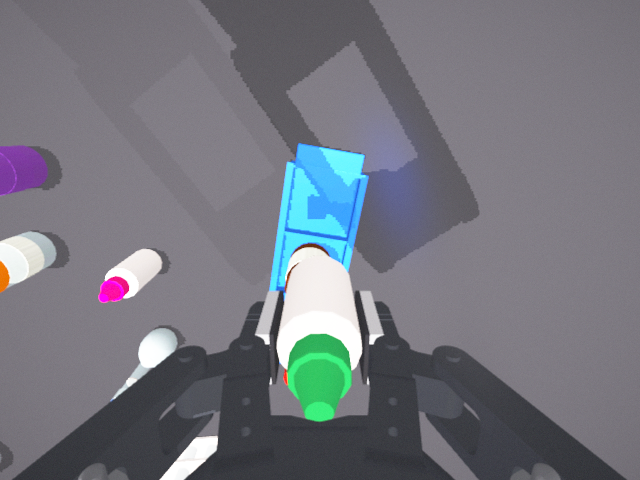

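```bash
python3 -m creep '{"translation":[[0,1,15],[0,0,30],[0,0,40],[0,0,38],[0,0,32],[0,0,22],[0,0,12],[0,0,5],[0,0,0],[0,0,0]],"rotation":[[0,0,0],[0,0,0],[0,0,0],[0,0,0],[0,0,0],[0,0,0],[0,0,0],[0,0,0],[0,0,0],[0,0,0]],"claw":[26,26,26,26,26,26,26,26,26,26]}'
python3 -m creep '{"translation":[[0,0,1],[0,0,1],[0,0,0.7],[0,0,0]],"rotation":[[0,0,0],[0,0,0],[0,0,0],[0,0,0]],"claw":[26,26,26,26]}'
```

```text
time: 25.3
tool_pos: [413.5, 346.1, 35.6]
tcp_rot: [179.9, 0.1, -180.0]
ft_force: [-0.0, 0.7, -0.9]
finger_gap: 33.1
time: 25.7
tool_pos: [412.6, 345.6, 31.7]
tcp_rot: [180.0, 0.0, -180.0]
ft_force: [-0.7, 0.6, -1.0]
finger_gap: 33.1
```

```bash
python3 -m creep '{"translation":[[0,0,0.7],[0,0,0.7],[0,0,0.3],[0,0,0]],"rotation":[[0,0,0],[0,0,0],[0,0,0],[0,0,0]],"claw":[26,26,26,26]}'
```

```text
time: 26.1
tool_pos: [412.6, 345.6, 30.0]
tcp_rot: [-180.0, -0.0, -180.0]
ft_force: [-1.1, -0.5, 1.7]
finger_gap: 32.9
```

```bash
python3 -m creep '{"translation":[[0,0,0.2],[0,0,0],[0,0,0],[0,0,0],[0,0,-10],[0,0,-30],[0,0,-45],[0,0,-45],[0,0,-40],[0,0,-28]],"rotation":[[0,0,0],[0,0,0],[0,0,0],[0,0,0],[0,0,0],[0,0,0],[0,0,0],[0,0,0],[0,0,0],[0,0,0]],"claw":[36,45,60,60,60,60,60,60,85,85]}'
python3 -m creep '{"translation":[[-7,-8,0],[-18,-20,0],[-28,-32,0],[-32,-36,0],[-32,-36,0],[-28,-32,0],[-20,-24,0],[-13,-14,0],[0,0,0],[0,0,0]],"rotation":[[0,0,0],[0,0,0],[0,0,0],[0,0,0],[0,0,0],[0,0,0],[0,0,0],[0,0,0],[0,0,0],[0,0,0]],"claw":[85,85,85,85,85,85,85,85,85,85]}'
python3 -m creep '{"translation":[[0,0,0]],"rotation":[[0,0,0]],"claw":[85]}'
python3 - <<'E'
from h import *
w=snapshot("wrist"); cv2.imwrite("pics/w11.png",w["frame"][:,:,::-1])
t=snapshot("top"); cv2.imwrite("pics/t11.png",t["frame"][200:360,120:320,::-1].repeat(3,0).repeat(3,1))
print(sense()["tool_pos"].round(1),np.round(proj(w,[590.8,143.4,120])),blobs(w,(100,150,60),(125,255,255)))
E
```

```text
time: 27.1
tool_pos: [413.4, 346.1, 232.4]
tcp_rot: [179.8, 0.2, -180.0]
ft_force: [0.4, 0.6, -0.1]
finger_gap: 84.6
time: 28.1
tool_pos: [590.2, 144.0, 227.4]
tcp_rot: [180.0, -0.1, 180.0]
ft_force: [0.3, 0.1, -0.1]
finger_gap: 84.7
time: 28.2
tool_pos: [589.9, 144.8, 227.6]
tcp_rot: [180.0, -0.0, -179.9]
ft_force: [0.3, -0.5, -0.5]
finger_gap: 85.1
[589.9 144.8 227.8] [318. 237.] [((np.float64(502.2), np.float64(115.7)), (np.int32(437), np.int32(0), np.int32(159), np.int32(236), np.int32(12374))), ((np.float64(319.9), np.float64(234.8)), (np.int32(311), np.int32(225), np.int32(19), np.int32(20), np.int32(289)))]
```

View pics/w11.png

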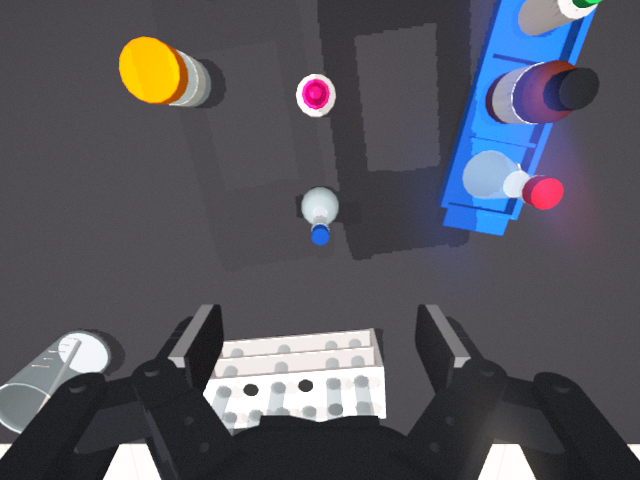

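View pics/t11.png

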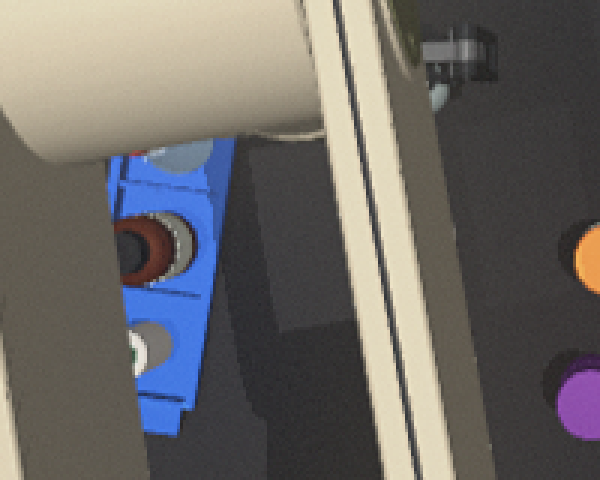

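All three blue-tray pieces stand in place. The blue stopper is at (320,235), where expected. Now the volumetric flask.

```bash
python3 -m creep '{"translation":[[0,-0.5,20],[0,0,35],[0,0,35],[0,0,30],[0,0,22],[0,0,11],[0,0,4],[0,0,0],[0,0,0],[0,0,0]],"rotation":[[0,0,0],[0,0,0],[0,0,0],[0,0,0],[0,0,0],[0,0,0],[0,0,0],[0,0,0],[0,0,0],[0,0,0]],"claw":[85,85,85,85,85,85,85,70,50,30]}' 40
python3 -m creep '{"translation":[[0,0,0],[0,0,0],[0,0,0],[0,0,0],[0,0,0],[0,0,0],[0,0,0]],"rotation":[[0,0,0],[0,0,0],[0,0,0],[0,0,0],[0,0,0],[0,0,0],[0,0,0]],"claw":[18,8,6,6,6,6,6]}'
python3 -m creep '{"translation":[[0,0,0],[0,0,-5],[0,0,-15],[0,0,-25],[0,0,-30],[0,0,-30],[0,0,-25],[0,0,-20],[0,0,-7],[0,0,0]],"rotation":[[0,0,0],[0,0,0],[0,0,0],[0,0,0],[0,0,0],[0,0,0],[0,0,0],[0,0,0],[0,0,0],[0,0,0]],"claw":[6,6,6,6,6,6,6,6,6,6]}'
python3 - <<'E'
from h import *
w=snapshot("wrist"); cv2.imwrite("pics/w12.png",w["frame"][:,:,::-1])
print(sense()["tool_pos"],sense()["ft_force"])
E
```

```text
time: 29.3
tool_pos: [591.7, 143.4, 72.4]
tcp_rot: [180.0, 0.2, -180.0]
ft_force: [0.6, -0.4, 0.4]
finger_gap: 43.2
time: 30.0
tool_pos: [591.1, 143.1, 71.3]
tcp_rot: [180.0, 0.1, -180.0]
ft_force: [-0.8, -0.8, 5.6]
finger_gap: 13.0
time: 31.0
tool_pos: [591.3, 143.2, 229.4]
tcp_rot: [180.0, 0.2, -180.0]
ft_force: [0.0, 0.8, -1.1]
finger_gap: 12.8
[590.58830215 143.08037976 227.73326675] [ 0.01085664  0.28010032 -1.2935602 ]
```

View pics/w12.png

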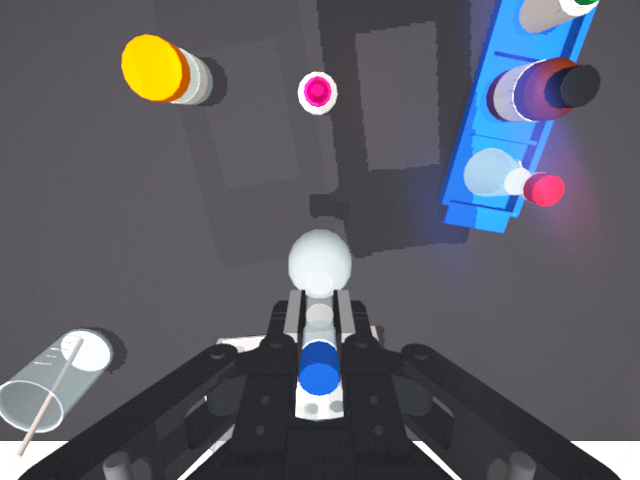

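```bash
python3 -m creep '{"translation":[[0,-10,0],[2,-25,0],[3,-38,0],[4,-45,0],[4,-45,0],[4,-45,0],[4,-45,0],[4,-45,0],[4,-45,0],[4,-45,0]],"rotation":[[0,0,0],[0,0,0],[0,0,0],[0,0,0],[0,0,0],[0,0,0],[0,0,0],[0,0,0],[0,0,0],[0,0,0]],"claw":[6,6,6,6,6,6,6,6,6,6]}'
python3 -m creep '{"translation":[[2,-38,0],[0,-25,0],[0,-10,0],[0,-1,0],[0,0,0],[0,0,0]],"rotation":[[0,0,0],[0,0,0],[0,0,0],[0,0,0],[0,0,0],[0,0,0]],"claw":[6,6,6,6,6,6]}'
python3 - <<'E'
from h import *
w=snapshot("wrist"); cv2.imwrite("pics/w13.png",w["frame"][:,:,::-1]); print(sense()["tool_pos"])
print([np.round(proj(w,[519.1+a*37,-318.4+b,4])) for a in(1,-1) for b in (-35,35)])
E
```

```text
time: 32.05
tool_pos: [556.0, -246.9, 225.9]
tcp_rot: [179.9, -0.1, 180.0]
ft_force: [0.7, 0.4, -0.5]
finger_gap: 12.9
time: 32.65
tool_pos: [555.9, -317.5, 227.4]
tcp_rot: [180.0, -0.0, -179.9]
ft_force: [0.2, 0.7, 0.0]
finger_gap: 12.9
[ 556.00311032 -317.49785457  227.63111725]
[array([287., 202.]), array([351., 202.]), array([285., 131.]), array([353., 132.])]
```

View pics/w13.png

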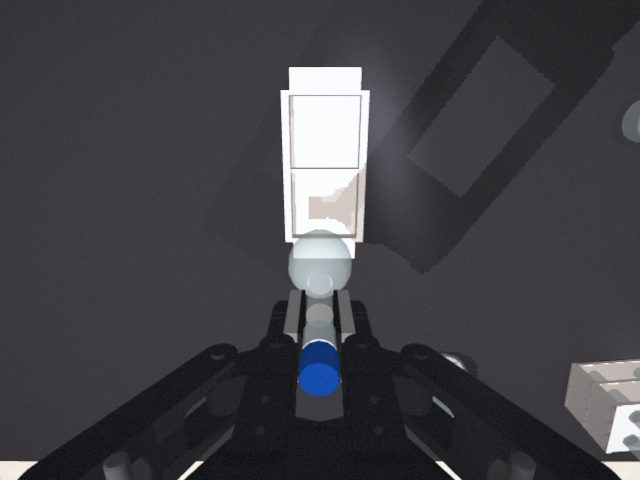

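The white tray looks about 6 px right of the prediction, so I measure it properly before lowering.

```bash
python3 - <<'E'
from h import *
w=snapshot("wrist")
g=cv2.cvtColor(w["frame"],cv2.COLOR_RGB2GRAY)
for r in(105,120,131,150,180,200,215): print(r,[int(x) for x in np.where(np.abs(np.diff(g[r,270:385].astype(int)))>12)[0]+271])
cv2.imwrite("pics/c13.png",cv2.resize(w["frame"][55:265,265:385,::-1],None,fx=3.5,fy=3.5,interpolation=cv2.INTER_NEAREST)*1)
for y in(-357.4,-353.4,-283.4,-279.4): print(y,[np.round(proj(w,[482,y,z])[0],1) for z in(0,4,20)],np.round(proj(w,[482,y,20])[1]))
t=snapshot("top"); g=cv2.cvtColor(t["frame"],cv2.COLOR_RGB2GRAY)
for r in(268,275,282): print(r,g[r,452:500].tolist())
for y in(-357.4,-353.4,-283.4,-279.4): print(y,[np.round(proj(t,[482,y,z])[0],1) for z in(0,4,20)])
s=snapshot("scene"); cv2.imwrite("pics/s13.png",cv2.resize(s["frame"][215:310,125:265,::-1],None,fx=5,fy=5,interpolation=cv2.INTER_CUBIC))
E
```

```text
105 [281, 282, 288, 289, 290, 291, 293, 294, 359, 360, 361, 362, 368, 369, 370]
120 [281, 282, 283, 288, 289, 290, 291, 294, 359, 360, 361, 362, 368, 369]
131 [281, 282, 283, 289, 290, 291, 294, 359, 360, 361, 367, 368, 369]
150 [282, 283, 289, 290, 291, 292, 294, 358, 360, 366, 367, 368]
180 [283, 284, 290, 291, 292, 293, 295, 351, 352, 356, 357, 358, 359, 365, 366]
200 [284, 285, 291, 292, 293, 295, 308, 309, 321, 356, 358, 359, 364, 365, 366]
215 [284, 285, 286, 291, 292, 293, 296, 308, 309, 351, 355, 356, 357, 358, 363, 364, 365]
-357.4 [np.float64(281.5), np.float64(281.1), np.float64(279.4)] 132.0
-353.4 [np.float64(285.4), np.float64(285.0), np.float64(283.4)] 132.0
-283.4 [np.float64(353.0), np.float64(353.3), np.float64(354.9)] 132.0
-279.4 [np.float64(356.8), np.float64(357.2), np.float64(358.9)] 132.0
268 [65, 53, 55, 88, 171, 250, 243, 242, 242, 242, 242, 241, 242, 241, 242, 241, 241, 242, 240, 242, 242, 242, 241, 242, 242, 241, 242, 241, 242, 242, 241, 241, 242, 241, 243, 242, 198, 193, 97, 109, 171, 249, 246, 244, 46, 61, 62, 64]
275 [61, 55, 53, 71, 147, 251, 243, 241, 242, 242, 241, 241, 242, 242, 241, 242, 241, 241, 242, 242, 242, 242, 242, 241, 241, 242, 242, 242, 242, 241, 242, 241, 242, 242, 242, 243, 230, 190, 119, 100, 146, 251, 246, 245, 127, 54, 63, 65]
282 [63, 53, 54, 60, 133, 232, 244, 242, 242, 241, 241, 241, 242, 241, 242, 242, 241, 242, 242, 241, 242, 242, 242, 242, 242, 241, 242, 241, 241, 241, 241, 241, 242, 242, 242, 243, 241, 172, 133, 98, 128, 231, 247, 244, 144, 55, 60, 64]
-357.4 [np.float64(492.7), np.float64(493.4), np.float64(496.2)]
-353.4 [np.float64(490.9), np.float64(491.6), np.float64(494.4)]
-283.4 [np.float64(458.8), np.float64(459.3), np.float64(461.6)]
-279.4 [np.float64(457.0), np.float64(457.5), np.float64(459.7)]
```

View pics/c13.png

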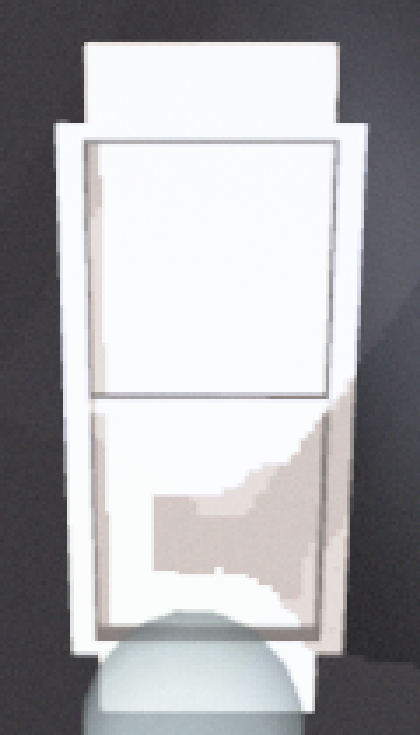

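View pics/s13.png

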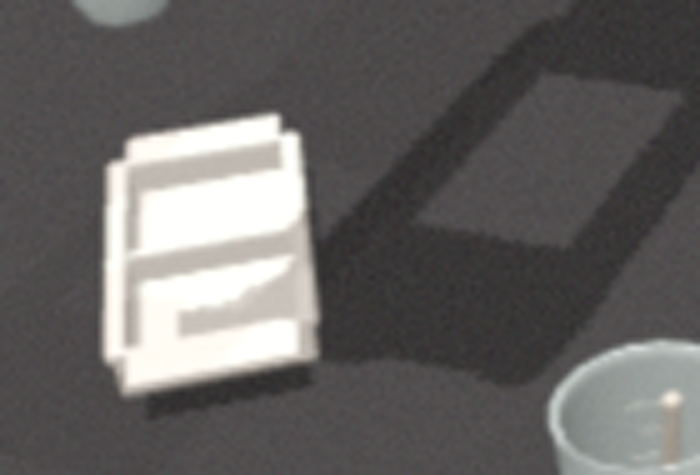

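```bash
python3 - <<'E'
from h import *
w=snapshot("wrist")
print("partition",np.round([cast(w,325,r,18) for r in(166.5,169,170.5)],1).tolist())
print("inner ends z4 far/near", cast(w,325,236,4).round(1),cast(w,325,97,4).round(1), "z20",cast(w,325,95.5,20).round(1))
print("floor inner y",cast(w,294,180,4).round(1),cast(w,357.5,180,4).round(1))
t=snapshot("top")
print("top inner right",cast(t,492.3,275,20).round(1),cast(t,489.3,275,4).round(1),"rims z20",cast(t,456,275,20).round(1),cast(t,496.2,275,20).round(1))
E
```

```text
partition [[516.1, -312.9, 18.0], [518.6, -312.9, 18.0], [520.1, -312.9, 18.0]]
inner ends z4 far/near [ 595.5 -312.1    4. ] [ 449.6 -313.2    4. ] z20 [ 449.3 -313.4   20. ]
floor inner y [ 532.2 -345.8    4. ] [ 532.  -277.7    4. ]
top inner right [ 479.8 -348.9   20. ] [ 479.1 -348.3    4. ] rims z20 [ 481.9 -271.4   20. ] [ 479.6 -357.2   20. ]
```

The inner walls from both views put the white tray's centre at y ≈ -313.5; the wall rims are wider than my outline assumed. I shift by +4 mm and lower.

```bash
python3 -m creep '{"translation":[[0,4,15],[0,0,30],[0,0,35],[0,0,28],[0,0,18],[0,0,11],[0,0,7],[0,0,3],[0,0,0],[0,0,0]],"rotation":[[0,0,0],[0,0,0],[0,0,0],[0,0,0],[0,0,0],[0,0,0],[0,0,0],[0,0,0],[0,0,0],[0,0,0]],"claw":[6,6,6,6,6,6,6,6,6,6]}'
python3 -m creep '{"translation":[[0,0,1],[0,0,1],[0,0,1],[0,0,0.7],[0,0,0]],"rotation":[[0,0,0],[0,0,0],[0,0,0],[0,0,0],[0,0,0]],"claw":[6,6,6,6,6]}'
```

```text
time: 33.95
tool_pos: [556.4, -315.4, 81.9]
tcp_rot: [-179.9, 0.1, -180.0]
ft_force: [-0.1, -0.0, -1.2]
finger_gap: 12.7
time: 34.45
tool_pos: [555.6, -314.8, 76.8]
tcp_rot: [180.0, -0.0, -180.0]
ft_force: [0.0, -0.3, -0.5]
finger_gap: 13.0
```

```bash
python3 -m creep '{"translation":[[0,0.5,0.7],[0,0,0.5],[0,0,0.5],[0,0,0]],"rotation":[[0,0,0],[0,0,0],[0,0,0],[0,0,0]],"claw":[6,6,6,6]}'
```

```text
time: 34.85
tool_pos: [555.8, -314.4, 75.4]
tcp_rot: [-180.0, 0.0, -180.0]
ft_force: [-0.3, 0.9, 0.8]
finger_gap: 13.0
```

```bash
python3 -m creep '{"translation":[[0,0,0.4],[0,0,0],[0,0,0]],"rotation":[[0,0,0],[0,0,0],[0,0,0]],"claw":[6,6,6]}'
```

```text
time: 35.15
tool_pos: [555.9, -314.5, 75.3]
tcp_rot: [-180.0, 0.0, -180.0]
ft_force: [-0.9, 1.3, 3.7]
finger_gap: 13.0
```

```bash
python3 -m creep '{"translation":[[0,0,0],[0,0,0],[0,0,0],[0,0,0],[0,0,-10],[0,0,-25],[0,0,-35],[0,0,-35],[0,0,-30],[0,0,-20]],"rotation":[[0,0,0],[0,0,0],[0,0,0],[0,0,0],[0,0,0],[0,0,0],[0,0,0],[0,0,0],[0,0,0],[0,0,0]],"claw":[20,35,50,60,60,60,60,60,85,85]}'
python3 -m creep '{"translation":[[3,10,0],[7,25,0],[10,40,0],[10,40,0],[10,40,0],[10,40,0],[10,40,0],[10,40,0],[8,32,0],[5,15,0]],"rotation":[[0,0,0],[0,0,0],[0,0,0],[0,0,0],[0,0,0],[0,0,0],[0,0,0],[0,0,0],[0,0,0],[0,0,0]],"claw":[85,85,85,85,85,85,85,85,85,85]}'
python3 -m creep '{"translation":[[3,5,0],[0,0,0],[0,0,0],[0,0,0]],"rotation":[[0,0,0],[0,0,0],[0,0,0],[0,0,0]],"claw":[85,85,85,85]}'
python3 - <<'E'
from h import *
w=snapshot("wrist"); cv2.imwrite("pics/w14.png",w["frame"][:,:,::-1])
t=snapshot("top"); cv2.imwrite("pics/t14.png",t["frame"][:,:,::-1])
print(sense()["tool_pos"].round(1),np.round(proj(w,[469.7,13,84])),blobs(w,(10,150,120),(24,255,255),100))
E
```

```text
time: 36.15
tool_pos: [556.6, -315.0, 234.2]
tcp_rot: [-179.9, 0.2, -180.0]
ft_force: [0.5, 0.5, 0.2]
finger_gap: 84.2
time: 37.15
tool_pos: [471.1, 10.4, 229.1]
tcp_rot: [179.9, -0.1, -179.9]
ft_force: [0.2, -0.4, -0.3]
finger_gap: 85.0
time: 37.55
tool_pos: [469.7, 11.7, 229.7]
tcp_rot: [-180.0, -0.0, 179.9]
ft_force: [-0.7, -0.2, -0.1]
finger_gap: 84.9
[469.8  11.7 229.8] [322. 222.] [((np.float64(324.3), np.float64(222.2)), (np.int32(297), np.int32(193), np.int32(53), np.int32(53), np.int32(1752)))]
```

View pics/w14.png

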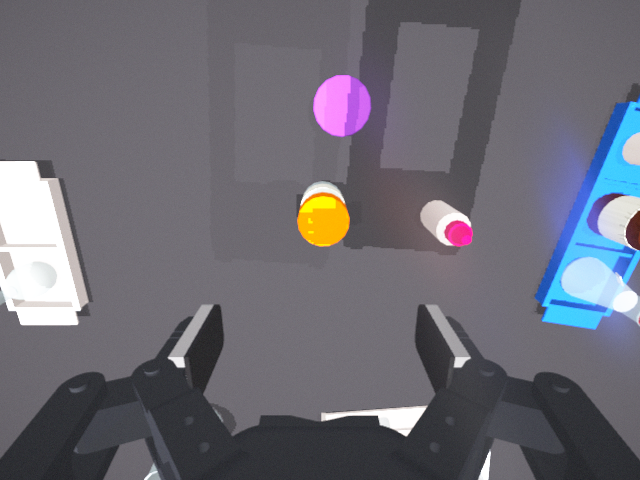

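View pics/t14.png

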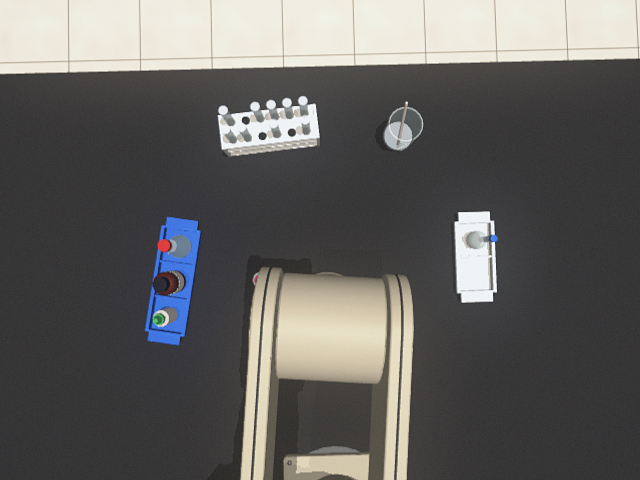

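The volumetric flask stands in the far white place. I grip the orange-lid jar next, shifting +1.5 mm in y.

```bash
python3 -m creep '{"translation":[[0,1.5,20],[0,0,35],[0,0,40],[0,0,40],[0,0,30],[0,0,20],[0,0,10],[0,0,5],[0,0,0],[0,0,0]],"rotation":[[0,0,0],[0,0,0],[0,0,0],[0,0,0],[0,0,0],[0,0,0],[0,0,0],[0,0,0],[0,0,0],[0,0,0]],"claw":[85,85,85,85,85,85,85,85,70,50]}' 40
python3 -m creep '{"translation":[[0,0,0],[0,0,0],[0,0,0],[0,0,0],[0,0,0],[0,0,0]],"rotation":[[0,0,0],[0,0,0],[0,0,0],[0,0,0],[0,0,0],[0,0,0]],"claw":[38,38,38,38,38,38]}'
python3 -m creep '{"translation":[[0,0,0],[0,0,-5],[0,0,-15],[0,0,-30],[0,0,-35],[0,0,-40],[0,0,-40],[0,0,-25],[0,0,-9],[0,0,0]],"rotation":[[0,0,0],[0,0,0],[0,0,0],[0,0,0],[0,0,0],[0,0,0],[0,0,0],[0,0,0],[0,0,0],[0,0,0]],"claw":[38,38,38,38,38,38,38,38,38,38]}'
python3 - <<'E'
from h import *
w=snapshot("wrist"); cv2.imwrite("pics/w15.png",w["frame"][:,:,::-1])
print(sense()["tool_pos"],sense()["ft_force"])
E
```

```text
time: 38.65
tool_pos: [470.7, 13.9, 31.1]
tcp_rot: [-180.0, 0.1, -180.0]
ft_force: [-0.6, -0.2, -0.1]
finger_gap: 58.5
time: 39.25
tool_pos: [470.9, 14.0, 31.4]
tcp_rot: [-180.0, 0.1, -180.0]
ft_force: [-0.7, 1.4, 6.1]
finger_gap: 45.3
time: 40.25
tool_pos: [470.3, 14.0, 230.1]
tcp_rot: [-180.0, 0.1, -180.0]
ft_force: [-0.5, -0.1, -2.4]
finger_gap: 45.1
[469.4583822   14.08538856 228.26998629] [-0.40037534 -0.30055175 -0.72975662]
```

View pics/w15.png

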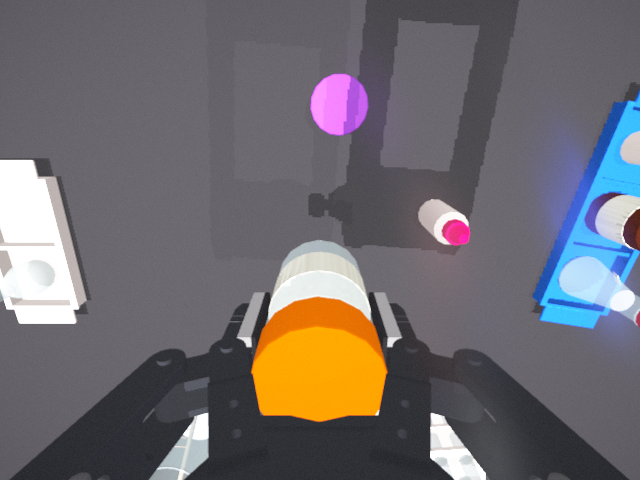

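```bash
python3 -m creep '{"translation":[[0,-10,0],[-1,-25,0],[-2,-40,0],[-2,-40,0],[-2,-40,0],[-2,-40,0],[-2,-40,0],[-2,-40,0],[0,-30,0],[0,-15,0]],"rotation":[[0,0,0],[0,0,0],[0,0,0],[0,0,0],[0,0,0],[0,0,0],[0,0,0],[0,0,0],[0,0,0],[0,0,0]],"claw":[38,38,38,38,38,38,38,38,38,38]}'
python3 -m creep '{"translation":[[0,-7,0],[0,0,0],[0,0,0],[0,0,0]],"rotation":[[0,0,0],[0,0,0],[0,0,0],[0,0,0]],"claw":[38,38,38,38]}'
python3 - <<'E'
from h import *
w=snapshot("wrist"); cv2.imwrite("pics/w16.png",w["frame"][:,:,::-1]); print(sense()["tool_pos"])
E
```

```text
time: 41.3
tool_pos: [480.9, -308.4, 226.2]
tcp_rot: [179.9, -0.2, 179.9]
ft_force: [0.4, 0.2, -0.4]
finger_gap: 45.4
time: 41.7
tool_pos: [482.9, -311.6, 228.9]
tcp_rot: [180.0, -0.0, -179.9]
ft_force: [0.4, -0.5, -1.1]
finger_gap: 45.2
[ 482.99808234 -311.79179815  229.04505659]
```

View pics/w16.png

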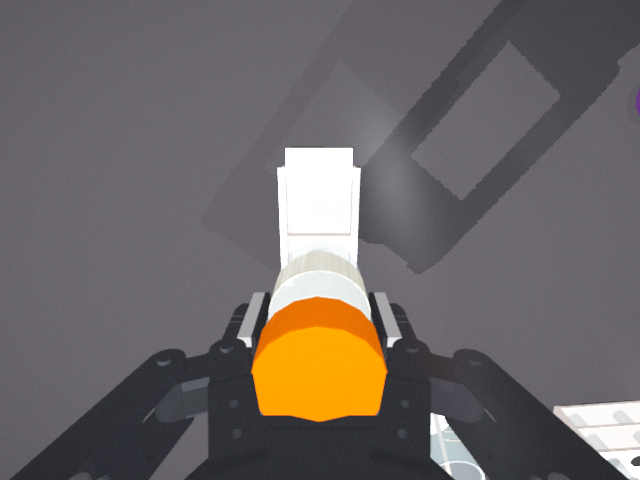

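```bash
python3 -m creep '{"translation":[[0,0,15],[0,0,30],[0,0,40],[0,0,38],[0,0,30],[0,0,20],[0,0,10],[0,0,5],[0,0,0],[0,0,0]],"rotation":[[0,0,0],[0,0,0],[0,0,0],[0,0,0],[0,0,0],[0,0,0],[0,0,0],[0,0,0],[0,0,0],[0,0,0]],"claw":[38,38,38,38,38,38,38,38,38,38]}'
python3 -m creep '{"translation":[[0,0,1],[0,0,1],[0,0,1],[0,0,0]],"rotation":[[0,0,0],[0,0,0],[0,0,0],[0,0,0]],"claw":[38,38,38,38]}'
```

```text
time: 42.75
tool_pos: [483.6, -313.5, 42.2]
tcp_rot: [-179.9, 0.1, -180.0]
ft_force: [0.7, -0.1, -0.5]
finger_gap: 45.3
time: 43.15
tool_pos: [482.7, -313.0, 37.9]
tcp_rot: [-180.0, 0.0, -180.0]
ft_force: [-0.3, 0.2, -1.8]
finger_gap: 45.7
```

```bash
python3 -m creep '{"translation":[[0,0,0.8],[0,0,0.7],[0,0,0.5],[0,0,0]],"rotation":[[0,0,0],[0,0,0],[0,0,0],[0,0,0]],"claw":[38,38,38,38]}'
```

```text
time: 43.55
tool_pos: [482.6, -312.9, 35.7]
tcp_rot: [180.0, -0.0, -180.0]
ft_force: [1.2, -0.4, -0.3]
finger_gap: 45.1
```

```bash
python3 -m creep '{"translation":[[0,0,0.5],[0,0,0.3],[0,0,0]],"rotation":[[0,0,0],[0,0,0],[0,0,0]],"claw":[38,38,38]}'
```

```text
time: 43.85
tool_pos: [482.8, -313.0, 35.4]
tcp_rot: [-180.0, 0.0, -180.0]
ft_force: [-0.8, 1.1, 3.6]
finger_gap: 45.3
```

```bash
python3 -m creep '{"translation":[[0,0,0],[0,0,0],[0,0,0],[0,0,0],[0,0,-10],[0,0,-30],[0,0,-45],[0,0,-45],[0,0,-40],[0,0,-30]],"rotation":[[0,0,0],[0,0,0],[0,0,0],[0,0,0],[0,0,0],[0,0,0],[0,0,0],[0,0,0],[0,0,0],[0,0,0]],"claw":[50,60,70,70,70,70,70,70,85,85]}'
python3 -m creep '{"translation":[[3,10,0],[3,25,0],[5,40,0],[5,40,0],[5,40,0],[5,40,0],[5,40,0],[5,40,0],[2,25,0],[0,10,0]],"rotation":[[0,0,0],[0,0,0],[0,0,0],[0,0,0],[0,0,0],[0,0,0],[0,0,0],[0,0,0],[0,0,0],[0,0,0]],"claw":[85,85,85,85,85,85,85,85,85,85]}'
python3 -m creep '{"translation":[[0,0,0],[0,0,0],[0,0,0]],"rotation":[[0,0,0],[0,0,0],[0,0,0]],"claw":[85,85,85]}'
python3 - <<'E'
from h import *
t=snapshot("top")["frame"]; a=t[205:355,135:215];b=t[205:355,440:520]
cv2.imwrite("pics/t17.png",cv2.resize(np.hstack([a,b])[:,:,::-1],None,fx=4,fy=4,interpolation=cv2.INTER_CUBIC))
s=snapshot("scene")["frame"];cv2.imwrite("pics/s17.png",s[:,:,::-1])
w=snapshot("wrist")["frame"];cv2.imwrite("pics/w17.png",w[:,:,::-1]);print(sense()["tool_pos"])
E
```

```text
time: 44.85
tool_pos: [483.4, -313.5, 239.6]
tcp_rot: [-179.8, 0.2, -180.0]
ft_force: [0.7, -0.6, -0.1]
finger_gap: 85.3
time: 45.85
tool_pos: [443.9, -0.7, 235.0]
tcp_rot: [180.0, -0.0, -179.8]
ft_force: [0.1, -0.1, -0.1]
finger_gap: 85.3
time: 46.15
tool_pos: [444.7, -4.0, 235.0]
tcp_rot: [-180.0, -0.0, 179.9]
ft_force: [-0.4, -0.0, -0.1]
finger_gap: 85.2
[444.69175077  -3.84189421 234.99358382]
```

View pics/t17.png

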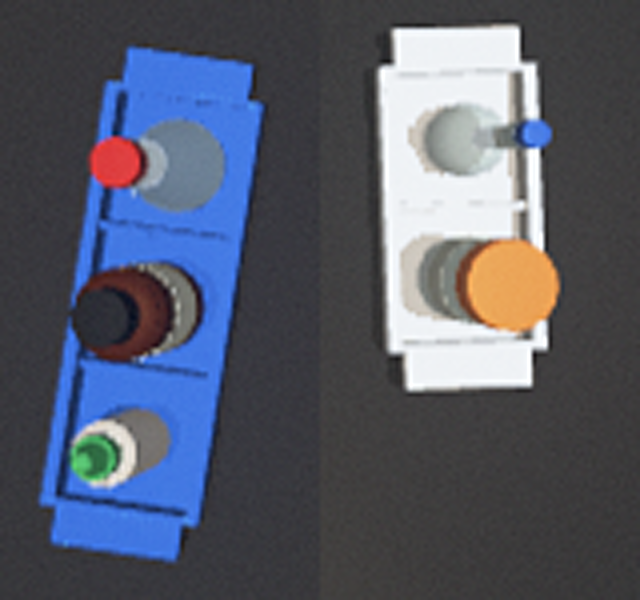

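View pics/s17.png

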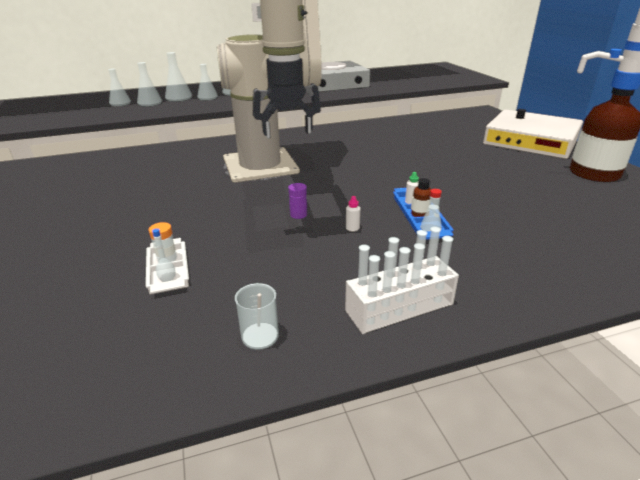

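View pics/w17.png

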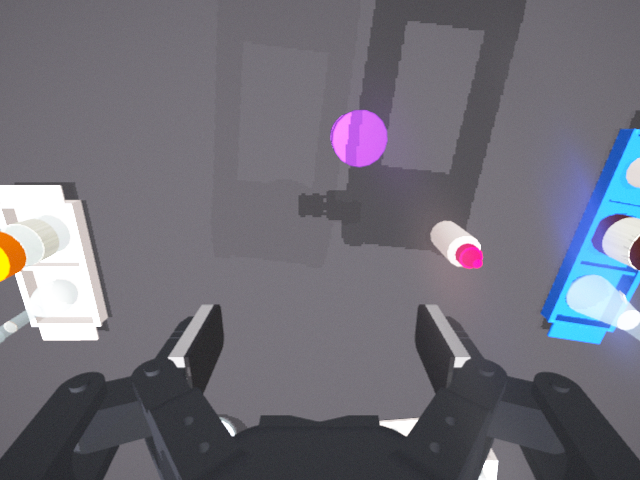

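Checks:
- The top crop shows every piece upright in its own place, clear of the walls: red (117,162), amber (105,312), green (95,455), volumetric (465,138), jar foot (450,280).
- The scene view shows the pink dropper, beaker, rack and purple jar unmoved.
- The gripper is empty and clear.

```bash
python3 - <<'E'
from bench import *
print(hand_in())
E
```

```text
the job is handed in; nothing more can be done
None
```

Both kits are made up and the job is handed in, after about 46 s of the 131 s allowed.

- **Blue tray:** it holds the conical flask, the amber bottle in the middle place and the green-capped dropper, placed in that order.
- **White tray:** it holds the volumetric flask and the sample jar with the orange lid.

I lowered each piece in small steps until it touched the floor, with 3 to 6 N of contact. The final top and scene pictures show all five upright in their own places. The pink dropper, the beaker, the rack and the purple jar had not moved, and the gripper was empty and clear of everything.

**One check disagreed:** the wrist view put the white tray about 5 mm from my first measurement, because its rim is wider than I had assumed. I corrected this before setting anything down in it. The same rim error means the blue-tray pieces probably sit about 3 mm off-centre across the tray. I estimated that from the rim rather than measuring it; they are inside their places and clear of the walls.

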